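Pack the tinned-food gift tray and leave the opened tasters

TASK

A customer at the stall has bought the gift tray: pack it with the four closed goods that stand scattered on the counter around it (the tall can, the small round tin, the flat rectangular tin and the square jar), each in the insert cut to its shape and size, upright and down on the tray's floor. Set each one down, do not drop it. The two opened, empty taster tins without lids do not belong in the tray: leave them standing where they are.

Things in the scene. Friction and masses are not known exactly. Their poses are not given: they have to be found in the camera images.
- tall_can: Sealed steel can with a pale paper label and a ring-pull lid, upright: 63 mm diameter, 78 mm tall, about 0.3 kg. Origin: centre of its underside, z up. The lid closes the whole top.
- small_tin: Sealed small round steel tin with a ring-pull lid, upright: 50 mm diameter, 38 mm tall, about 0.1 kg. Origin: centre of its underside, z up.
- flat_tin: Sealed flat rectangular steel tin with rounded corners and a ring-pull lid, lying flat, lid up: 104 mm (its x) x 60 mm (its y) x 30 mm tall, about 0.17 kg. Origin: centre of its underside, z up.
- jar: Square amber glass jar, upright: body 56 x 56 mm and 50 mm tall, sides along its x and y, round steel lid of 50 mm diameter on top, 70 mm tall in all, about 0.26 kg. Origin: centre of its underside, z up.
- open_can: Opened, empty taster can: the tall can's diameter and height (63 x 78 mm) but no lid, an open hollow steel cup with the same pale label, walls 2 mm, light (60 g). To be left where it stands. Origin: centre of its underside, z up.
- open_flat_tin: Opened, empty taster tin: the flat tin's outline and height (104 x 60 x 30 mm) but no lid, an open hollow tray, light (60 g). To be left where it lies. Origin: centre of its underside, z up.
- nest_large_round: Fixed black insert 129 (its x) x 109 (its y) x 12 mm with the larger round hole (77 mm), for the tall can, centred, right through to the tray floor. The four inserts lie side by side, 2 x 2 in any order, on the 5 mm floor of one shallow wooden gift tray (280 x 240 mm, rim 20 mm above the counter). Origin: centre of the hole at tray floor level, 5 mm above the counter; z up.
- nest_small_round: Fixed black insert 129 (its x) x 109 (its y) x 12 mm with the smaller round hole (62 mm), for the small tin, centred, right through to the tray floor. The four inserts lie side by side, 2 x 2 in any order, on the 5 mm floor of one shallow wooden gift tray (280 x 240 mm, rim 20 mm above the counter). Origin: centre of the hole at tray floor level, 5 mm above the counter; z up.
- nest_long: Fixed black insert 129 (its x) x 109 (its y) x 12 mm with a long hole, 118 (x) x 74 mm (y), for the flat tin, centred, right through to the tray floor. The four inserts lie side by side, 2 x 2 in any order, on the 5 mm floor of one shallow wooden gift tray (280 x 240 mm, rim 20 mm above the counter). Origin: centre of the hole at tray floor level, 5 mm above the counter; z up.
- nest_square: Fixed black insert 129 (its x) x 109 (its y) x 12 mm with a square hole (70 x 70 mm, along x and y), for the jar, centred, right through to the tray floor. The four inserts lie side by side, 2 x 2 in any order, on the 5 mm floor of one shallow wooden gift tray (280 x 240 mm, rim 20 mm above the counter). Origin: centre of the hole at tray floor level, 5 mm above the counter; z up.

How it is judged:
By the outcome, as a careful person would: the job done as asked, in the order asked, and still so for the second after the job is handed in, with the robot touching nothing.
It also fails if it takes over 106 s, if anything falls off the work surface, if the arm or the gripper's body presses on something with over 40 N, if the wrist force passes 120 N, or if a joint passes its speed limit or range.

ROBOT

A 7-joint arm with a two-finger parallel gripper is mounted at the origin on the work surface. World frame = base frame: x ahead of the robot, y to its left, z up, the work surface at z = 0. Lengths are in mm, angles in rad, forces in N, time in s.
With the tool pointing down it reaches from about 425 to 975 mm from the base axis. Payload 16.7 kg.
Tool frame: the origin (TCP) lies at the very end of the fingers, on their centre line; the grasp point (between the pads) lies 19 mm behind it; z points along the fingers, y is the line along which they close (so a half turn about z gives the same grasp; the last joint's range is limited). The gripper opens to 85 mm and grips with 20 to 120 N. Pads are 22 mm wide; open, the fingers measure 114 mm over their backs; the gripper's body (76 mm by 85 mm) begins 54 mm behind the grasp point. The pads swing forward as they close: fully open they stand 13 mm farther back than shut.
Start: joints at [1.034, 0.426, 0.074, 1.606, -0.034, 1.111, -0.067], TCP at [255.219, -624.851, 231.302] pointing down, gripper open.
Joint ranges: [-2.85, 2.85], [-0.5, 2.14], [-1.23, 1.37], [0.21, 2.46], [-1.02, 4.16], [0.16, 2.05], [-2.73, 2.73]. Speed limits (rad/s): [1.89, 1.89, 2.39, 2.39, 3.01, 3.01, 3.01].

INTERFACE

Orientations are given as a unit quaternion [w, x, y, z].
In Python, from rig import ctrl gives the robot as it stands.
- The arm moves only by the shell command python3 -m pendant 'ROWS' [FORCE]. ROWS is JSON, a list that holds one entry, the list of rows, each a list of 5 numbers: the shift along the tool's x, y, z in mm, then the turn about the tool's z in degrees, then the opening, from 0 (shut) to 1 (fully open). A call has 1 to 10 rows; each row is the pose to reach, as a shift and turn from the pose commanded when the call began, along the tool's axes at that moment; what a row does not reach only later rows make up. A row lasts 1/8 s, in which the tool goes at most 62.5 mm and 10.7 degrees, less where a joint would pass 70% of its speed; a pose out of reach is approached as far as the arm can. A call with a gripper value outside its range is refused whole. The fingers move at their own pace and stop on an object; FORCE is the grip in N (left out, the last holds). Time passes only in rows, so rows that repeat a pose let the fingers close. It gives the time, the measured TCP pose, the force, the opening and the grip force at its end, in the units of the state.
- ctrl.state(): the state, without advancing time (a new reading comes with each control period).
- ctrl.snapshot(name): name is "side" or "top"; returns a dict with "pixels" (400x640x3 uint8, blue, green, red), "vertical_fov" (degrees; the focal length in pixels is half the picture's height over the tangent of half this angle, whatever the lens; pixels are square), "cx", "cy" (the principal point, pixels), "cam_to_world" (4x4, takes a point from camera to world coordinates). Camera axes: x right, y down, z forward; pixel columns grow to the right and rows downward; lengths in mm; the calibration is good to about 2 mm. A picture is of the moment at which its call begins. There is no depth.
- ctrl.hand_in(): hands the job in; it is judged then, once.
The state is a dict: "time": time; "q": joint angles; "joint_vel": joint speeds; "effort": joint torques, N m; "tool_pos": TCP position; "tool_rot": TCP orientation; "wrist_force": force on the tool from outside, world axes, zero at the start; "ft_torque": the same for the moment, N m; "opening": finger opening in mm; "gripper_force": force on a finger pad.
Only numpy, scipy, OpenCV 4.12 (cv2) and the standard library are available. Lean on these libraries where they do the work, as an engineer would, in place of code of your own. Each camera call takes 0.05 s, during which the arm holds its last target. There are 200 camera calls.

## Working session

There is one attempt and no reset: what is moved stays moved. The work goes in short steps, Python scripts to look and compute and a shell command to move; the robot and the scene stay as the last step left them, time stands still between calls to the robot, and variables do not carry over. Pictures are saved under pics/ and viewed, at most 14 in all, crops included, and the job is handed in when it is done.

```bash
ls; mkdir -p pics
python3 - <<'E'
from rig import ctrl
import cv2,numpy as np
for n in("top","side"):
    s=ctrl.snapshot(n);cv2.imwrite(f"pics/{n}0.png",s["pixels"]);np.savez(f"{n}0.npz",**s)
    print(n,s["vertical_fov"],s["cx"],s["cy"],np.round(s["cam_to_world"],3).tolist(),[k for k in s])
print(ctrl.state())
E
```

```text
pics
top 44.73968999850538 317.6922305995135 204.4374317586293 [[-0.029, -0.99, 0.137, 340.571], [-1.0, 0.028, -0.005, -7.474], [0.001, -0.137, -0.991, 1260.8], [0.0, 0.0, 0.0, 1.0]] ['pixels', 'vertical_fov', 'cx', 'cy', 'cam_to_world']
side 56.3008986695404 312.97829413530513 191.47552786736884 [[-0.807, -0.352, 0.474, 48.239], [-0.59, 0.48, -0.649, 629.21], [0.001, -0.804, -0.595, 597.362], [0.0, 0.0, 0.0, 1.0]] ['pixels', 'vertical_fov', 'cx', 'cy', 'cam_to_world']
{'time': 0.1, 'q': array([ 1.03353047,  0.4266415 ,  0.07386545,  1.60655232, -0.03411244,
        1.11077684, -0.06710398]), 'joint_vel': array([-5.53888295e-04, -2.31171403e-03, -1.31334320e-04, -9.24180657e-04,
        1.22139200e-03, -1.69039588e-03, -3.75074896e-05]), 'effort': array([ 7.18653726e-03, -9.51535034e+01,  3.77062798e+00, -4.64396882e+01,
        1.95698073e-02,  6.58933757e-03, -1.84545661e-05]), 'tool_pos': array([ 255.06602122, -624.5590909 ,  230.69552797]), 'tool_rot': array([-5.40844351e-04,  9.81268437e-01,  1.92644601e-01, -1.42121482e-04]), 'wrist_force': array([ 0.25908613, -0.9280912 , -0.36613696]), 'ft_torque': array([ 0.01236503,  0.02320197, -0.0224604 ]), 'gripper_force': 0.0, 'opening': 85.74299992387665}
```

View pics/top0.png

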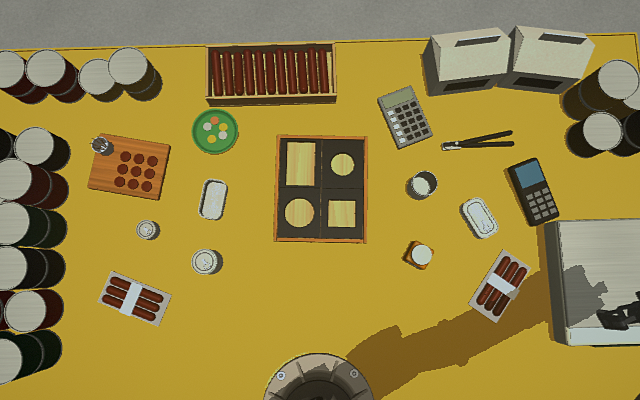

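View pics/side0.png

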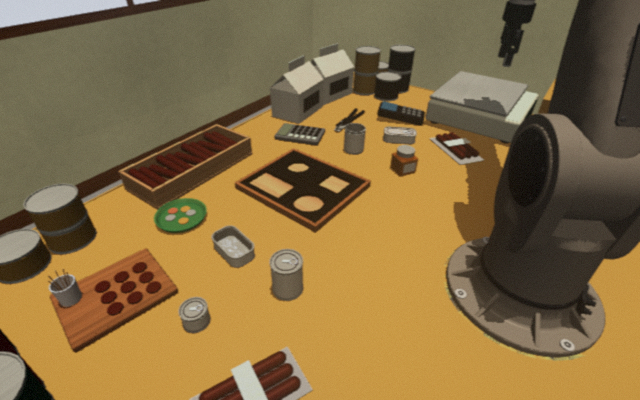

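The top view shows the tray at (321,190), with nests long (301,163), small round (343,164), large round (299,212) and square (342,213). The cans are at (206,262) and (424,185), the flat tins at (213,199) and (480,218), the small tin at (148,230) and the jar at (420,254). In the side view the left flat tin (234,246) looks hollow. I'll enlarge the doubtful ones.

Run:
```python
import cv2,numpy as np
t=cv2.imread("pics/top0.png");s=cv2.imread("pics/side0.png")
c=lambda i,x,y,w=80,h=60:cv2.resize(i[y-h//2:y+h//2,x-w//2:x+w//2],(400,300),interpolation=cv2.INTER_CUBIC)
a=np.vstack([np.hstack([c(t,213,199),c(t,480,218)]),np.hstack([c(t,205,262),c(t,424,185)])])
cv2.imwrite("pics/crop1.png",a)
a=np.vstack([np.hstack([c(t,148,230),c(t,420,254)]),np.hstack([c(t,300,163,100,75),c(t,343,213,100,75)])])
cv2.imwrite("pics/crop2.png",a)
```

```text
(no output)
```

View pics/crop1.png

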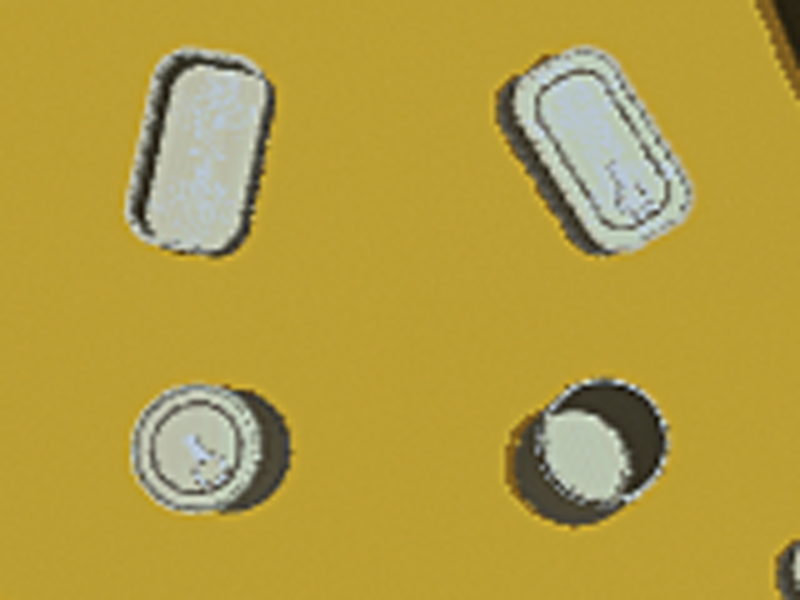

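View pics/crop2.png

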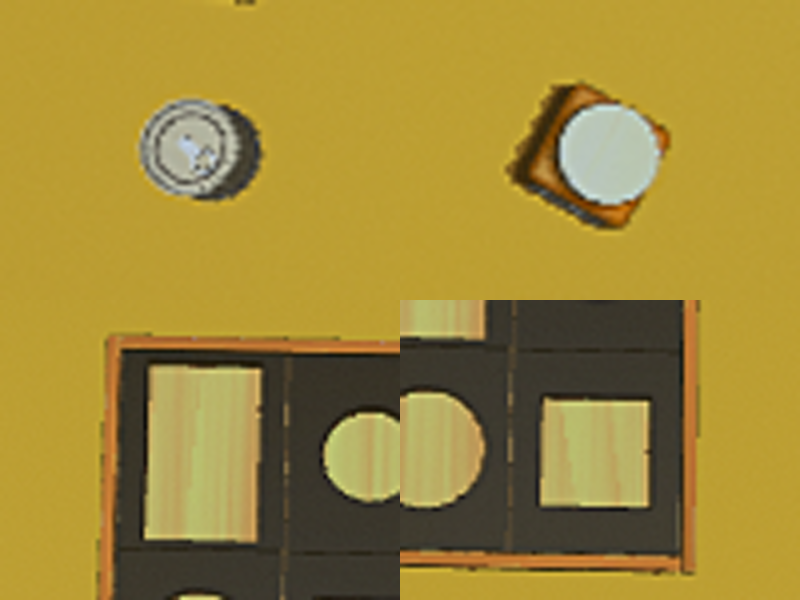

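```bash
cat > h.py <<'E'
import cv2,numpy as np
def load(n,live=None):
    s=live if live is not None else dict(np.load(f"{n}0.npz"))
    s["f"]=200/np.tan(np.radians(float(s["vertical_fov"]))/2);return s
def ray(s,uv,z):
    uv=np.atleast_2d(np.asarray(uv,float).reshape(-1,2));T=s["cam_to_world"]
    d=np.c_[(uv[:,0]-s["cx"])/s["f"],(uv[:,1]-s["cy"])/s["f"],np.ones(len(uv))]@T[:3,:3].T
    return T[:3,3]+d*((z-T[2,3])/d[:,2])[:,None]
def proj(s,p):
    T=s["cam_to_world"];c=(np.asarray(p,float).reshape(-1,3)-T[:3,3])@T[:3,:3]
    return c[:,:2]/c[:,2:]*s["f"]+[s["cx"],s["cy"]]
def blob(s,c,z,mask,r=40):
    """largest component near pixel c -> world contour at z, minAreaRect"""
    m=np.zeros_like(mask);x,y=c;m[y-r:y+r,x-r:x+r]=mask[y-r:y+r,x-r:x+r]
    m=cv2.morphologyEx(m,cv2.MORPH_CLOSE,np.ones((3,3),np.uint8))
    cs=cv2.findContours(m,cv2.RETR_EXTERNAL,cv2.CHAIN_APPROX_NONE)[0]
    k=max(cs,key=cv2.contourArea);w=ray(s,k,z)[:,:2]
    R=cv2.minAreaRect(w.astype(np.float32));C=cv2.minEnclosingCircle(w.astype(np.float32))
    return k,w,R,C
E
python3 - <<'E'
from h import *
s=load("top");im=s["pixels"];hsv=cv2.cvtColor(im,cv2.COLOR_BGR2HSV)
for p in [(148,230),(421,254),(299,212),(290,190),(415,262),(200,150),(424,192)]:print(p,hsv[p[1],p[0]])
H,S,V=[hsv[...,i].astype(int) for i in range(3)]
light=((S<95)&(V>90)).astype(np.uint8)*255
table=((abs(H-23)<5)&(S>170)).astype(np.uint8)
obj=((S<140)&(V>85)|(H<19)&(S>100)&(V>70)).astype(np.uint8)*255
floor=((V>120)).astype(np.uint8)*255
def rep(n,c,z,m,r=25):
    k,w,R,C=blob(s,c,z,m,r);print(n,"rect",np.round(R[0],1),np.round(R[1],1),round(R[2],1),"circ",np.round(C[0],1),round(2*C[1],1),"px",cv2.boundingRect(k))
rep("can",(205,262),78,light);rep("small",(147,230),38,light);rep("flat",(479,218),30,light,30);rep("jarlid",(421,254),70,light);rep("jar",(419,254),50,obj,25)
rep("opencan",(424,185),78,light);rep("openflat",(213,199),30,light,30)
for n,c,r in(("long",(301,163),24),("sr",(343,164),17),("lr",(299,212),20),("sq",(342,213),19)):rep(n,c,11,floor,r)
ang=lambda a,b:np.degrees(np.arctan2(*(b-a)[0,[1,0]]))
E
```

```text
(148, 230) [ 15   8 121]
(421, 254) [ 58  18 198]
(299, 212) [ 29 111 186]
(290, 190) [22 65 59]
(415, 262) [30 38 80]
(200, 150) [ 23 190 203]
(424, 192) [ 51  24 199]
can rect [372.7 265.3] [63.1 60. ] 88.4 circ [373.6 265.3] 64.0 px (191, 249, 27, 26)
small rect [459.4 422.2] [48.5 45.5] 88.4 circ [459.6 422.4] 50.2 px (136, 220, 20, 19)
flat rect [ 463.9 -422.9] [105.   69.3] 28.5 circ [ 462.7 -421.6] 111.0 px (460, 197, 39, 42)
jarlid rect [ 374.6 -263.2] [46.4 46.4] 86.8 circ [ 374.9 -262.5] 49.7 px (412, 245, 20, 20)
jar rect [ 374.4 -259.6] [62.5 59.3] 61.5 circ [ 376.3 -260.9] 72.4 px (406, 241, 28, 28)
opencan rect [ 548.8 -276.4] [61.7 62.8] 88.4 circ [ 550.  -277.9] 66.1 px (411, 171, 26, 26)
openflat rect [533.  254.8] [ 64.8 104.6] 78.4 circ [533.9 256.6] 107.0 px (198, 178, 30, 42)
long rect [623.5  29. ] [ 72.7 114.5] 87.0 circ [623.3  28.4] 133.0 px (286, 142, 29, 44)
sr rect [617.2 -80.7] [57.9 56.3] 88.4 circ [617.3 -80.6] 60.3 px (331, 154, 23, 22)
lr rect [493.6  35.2] [72.6 70.4] 88.4 circ [493.9  35.5] 75.5 px (285, 199, 29, 28)
sq rect [488.8 -73.5] [67.5 67.8] 87.8 circ [487.9 -73.6] 94.0 px (328, 200, 27, 27)
```

Run:
```python
from h import *
s=load("top");im=s["pixels"];hsv=cv2.cvtColor(im,cv2.COLOR_BGR2HSV)
H,S,V=[hsv[...,i].astype(int) for i in range(3)]
for t in (110,130,150,170):
    m=((S<95)&(V>t)).astype(np.uint8)*255
    k,w,R,C=blob(s,(479,218),30,m,30);print(t,np.round(R[0],1),np.round(R[1],1),round(R[2],1))
sd=load("side");b=sd["pixels"].copy()
def poly(P,col):
    for p in proj(sd,P):cv2.circle(b,tuple(int(round(v)) for v in p),0,col,-1)
a=np.radians(np.arange(0,360,10))
def circ(x,y,z,r):poly(np.c_[x+r*np.cos(a),y+r*np.sin(a),a*0+z],(0,0,255))
def rect(x,y,z,w,h,d):
    d=np.radians(d);c=np.array([[1,1],[1,-1],[-1,-1],[-1,1],[1,0],[-1,0],[0,1],[0,-1]])*[w/2,h/2]
    poly(np.c_[c@np.array([[np.cos(d),np.sin(d)],[-np.sin(d),np.cos(d)]])+[x,y],np.full(8,z)],(0,0,255))
circ(373.5,265.3,78,31);circ(459.5,422.3,38,25);rect(463.9,-422.9,30,104,60,28.5);circ(374.9,-262.5,70,25);rect(374.9,-262.5,50,56,56,-28)
rect(621,28.5,17,118,74,-3.1);circ(617,-80.6,17,31);circ(494,35.3,17,38.5);rect(488.5,-73.5,17,70,70,-3.1)
c=lambda x,y,w=80,h=60:cv2.resize(b[y-h//2:y+h//2,x-w//2:x+w//2],(400,300),interpolation=cv2.INTER_NEAREST)
cv2.imwrite("pics/chk.png",np.vstack([np.hstack([c(400,140),c(303,187,140,105)]),np.hstack([c(287,268),c(195,312)])]))
```

```text
110 [ 465.8 -426.5] [105.  61.] 28.5
130 [ 466.1 -427. ] [105.   59.9] 28.4
150 [ 465.5 -427.5] [103.6  59.7] 28.4
170 [ 465.5 -427.5] [103.6  59.7] 28.4
```

View pics/chk.png

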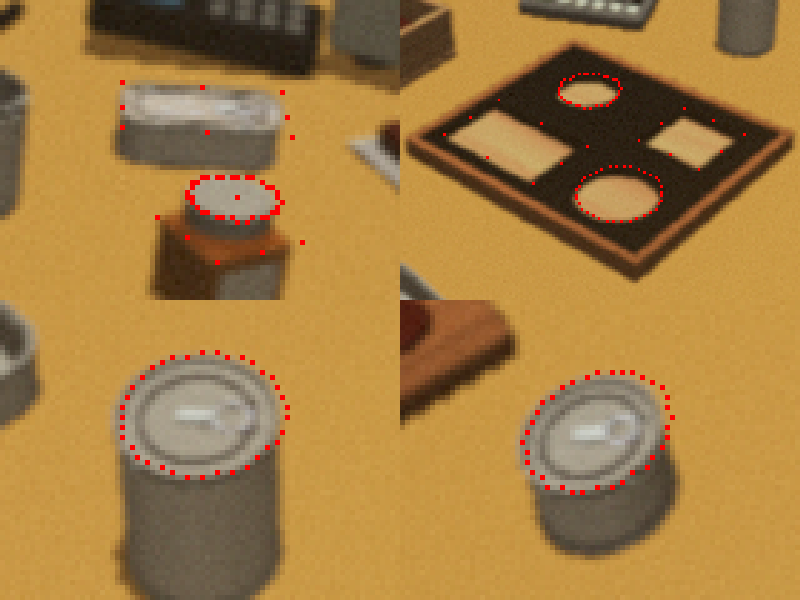

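Both views agree to about 1 px (≈2 mm). Flat tin first.

```bash
cat > d.py <<'E'
import sys,numpy as np
from rig import ctrl
def yaw(s):
    w,x,y,z=s["tool_rot"];return np.degrees(2*np.arctan2(y,x))
if __name__=="__main__":
    X,Y,Z,P=map(float,sys.argv[1:]);s=ctrl.state();p=np.radians(yaw(s));d=np.array([X,Y,Z])-s["tool_pos"]
    t=(yaw(s)-P+180)%360-180
    print("t",round(s["time"],2),"pos",np.round(s["tool_pos"],1),"yaw",round(yaw(s),1),"q7",round(s["q"][6],2),"rot",np.round(s["tool_rot"],3))
    print("rows dx dy dz turn:",np.round([d[0]*np.cos(p)+d[1]*np.sin(p),d[0]*np.sin(p)-d[1]*np.cos(p),-d[2],t],1))
E
python3 d.py 465.7 -427.2 120 28.4
```

```text
t 0.1 pos [ 255.1 -624.6  230.7] yaw 22.2 q7 -0.07 rot [-0.001  0.981  0.193 -0.   ]
rows dx dy dz turn: [ 269.6 -103.1  110.7   -6.2]
```

```bash
python3 -m pendant '[[[270,-103,110,-6,1],[270,-103,110,-6,1],[270,-103,110,-6,1],[270,-103,110,-6,1],[270,-103,110,-6,1],[270,-103,110,-6,1],[270,-103,110,-6,1],[270,-103,110,-6,1]]]' 30; python3 d.py 465.7 -427.2 12 28.4
```

```text
time: 1.1
tool_pos: [465.2, -428.7, 121.6]
tool_rot: [0.0, 0.97, 0.243, -0.0]
wrist_force: [0.0, 0.4, 0.2]
opening: 85.1
gripper_force: 0.0
t 1.1 pos [ 465.2 -428.7  121.6] yaw 28.1 q7 -0.45 rot [ 0.     0.97   0.243 -0.   ]
rows dx dy dz turn: [  1.1  -1.1 109.6  -0.3]
```

```bash
python3 -m pendant '[[[1,-1,50,0,1],[1,-1,90,0,1],[1,-1,102,0,1],[1,-1,109,0,1],[1,-1,109,0,1],[1,-1,109,0,0],[1,-1,109,0,0],[1,-1,109,0,0],[1,-1,109,0,0],[1,-1,109,0,0]]]' 30;  python3 d.py 465.7 -427.2 150 -3
```

```text
time: 2.35
tool_pos: [467.1, -426.5, 13.6]
tool_rot: [0.001, 0.97, 0.244, 0.0]
wrist_force: [-2.3, 1.3, 8.4]
opening: 59.6
gripper_force: 31.3
t 2.35 pos [ 467.1 -426.5   13.6] yaw 28.2 q7 -0.47 rot [0.001 0.97  0.244 0.   ]
rows dx dy dz turn: [  -1.6   -0.  -136.4   31.2]
```

```bash
python3 -m pendant '[[[0,0,0,0,0],[0,0,-20,0,0],[0,0,-60,0,0],[0,0,-100,0,0],[0,0,-137,0,0],[0,0,-137,10,0],[0,0,-137,20,0],[0,0,-137,31,0],[0,0,-137,31,0]]]' 50;  python3 d.py 621 28.5 150 -3.1
python3 - <<'E'
from rig import ctrl;import cv2
cv2.imwrite("pics/s1.png",ctrl.snapshot("side")["pixels"][60:260,260:560])
E
```

```text
time: 3.48
tool_pos: [466.9, -425.9, 150.5]
tool_rot: [0.0, 1.0, -0.024, 0.0]
wrist_force: [-0.3, -0.5, -2.4]
opening: 58.7
gripper_force: 56.0
t 3.48 pos [ 466.9 -425.9  150.5] yaw -2.7 q7 -0.94 rot [ 0.     1.    -0.024  0.   ]
rows dx dy dz turn: [ 1.324e+02 -4.612e+02  5.000e-01  4.000e-01]
```

View pics/s1.png

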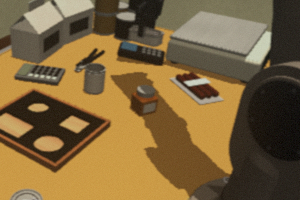

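```bash
python3 -m pendant '[[[15,-50,0,0,0],[30,-105,0,0,0],[46,-160,0,0,0],[62,-215,0,0,0],[78,-270,0,0,0],[94,-325,0,0,0],[110,-380,0,0,0],[124,-430,0,0,0],[131,-455,0,0,0],[132,-461,0,0,0]]]';  python3 d.py 621 28.5 50 -3.1
```

```text
time: 4.78
tool_pos: [621.2, 30.2, 149.7]
tool_rot: [-0.0, 1.0, -0.021, 0.0]
wrist_force: [0.4, -0.3, -2.4]
opening: 58.8
gripper_force: 56.0
t 4.78 pos [621.2  30.2 149.7] yaw -2.4 q7 -1.79 rot [-0.     1.    -0.021  0.   ]
rows dx dy dz turn: [-0.1  1.7 99.7  0.7]
```

```bash
python3 -m pendant '[[[0,1.7,40,1,0],[0,1.7,80,1,0],[0,1.7,110,1,0],[0,1.7,112,1,0],[0,1.7,112,1,0]]]';  python3 d.py 621 28.5 18.6 -3.1
python3 - <<'E'
from rig import ctrl;import cv2,numpy as np
a=[cv2.resize(ctrl.snapshot("side")["pixels"][130:250,220:380],(400,300)),cv2.resize(ctrl.snapshot("top")["pixels"][110:260,230:430],(400,300))]
cv2.imwrite("pics/s2.png",np.hstack(a))
E
```

```text
time: 5.4
tool_pos: [621.3, 25.7, 38.5]
tool_rot: [-0.0, 0.999, -0.033, 0.0]
wrist_force: [-0.2, -0.9, -1.8]
opening: 59.1
gripper_force: 56.0
t 5.4 pos [621.3  25.7  38.5] yaw -3.8 q7 -1.81 rot [-0.     0.999 -0.033  0.   ]
rows dx dy dz turn: [-0.5 -2.8 19.9 -0.7]
```

View pics/s2.png

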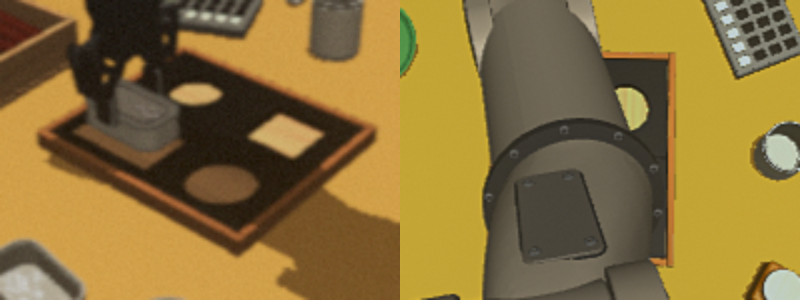

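The side view shows the tin held level just above the long hole (crop (135,115)). The arm hides it in the top view. Lowering.

```bash
python3 -m pendant '[[[0,-2,5,-0.7,0],[0,-2,10,-0.7,0],[0,-2,13,-0.7,0],[0,-2,15,-0.7,0],[0,-2,16,-0.7,0],[0,-2,17,-0.7,0],[0,-2,17,-0.7,0]]]';  python3 d.py 621 28.5 18.6 -3.1
```

```text
time: 6.38
tool_pos: [620.9, 28.3, 20.3]
tool_rot: [-0.0, 1.0, -0.027, -0.0]
wrist_force: [1.1, 0.3, -1.2]
opening: 58.8
gripper_force: 56.0
t 6.38 pos [620.9  28.3  20.3] yaw -3.1 q7 -1.81 rot [-0.     1.    -0.027 -0.   ]
rows dx dy dz turn: [ 0.1 -0.2  1.7  0. ]
```

```bash
python3 -m pendant '[[[0,0,1,0,0],[0,0,1,0,0]]]';python3 -m pendant '[[[0,0,1,0,0],[0,0,1,0,0]]]'
```

```text
time: 6.62
tool_pos: [620.9, 28.3, 19.3]
tool_rot: [-0.0, 1.0, -0.027, -0.0]
wrist_force: [-0.1, -0.1, -1.4]
opening: 58.6
gripper_force: 56.0
time: 6.88
tool_pos: [621.0, 28.3, 18.8]
tool_rot: [-0.0, 1.0, -0.027, 0.0]
wrist_force: [-3.8, -0.0, 6.3]
opening: 58.5
gripper_force: 56.9
```

```bash
python3 -m pendant '[[[0,0,0,0,0.75],[0,0,0,0,0.85],[0,0,0,0,0.85],[0,0,-15,0,0.9],[0,0,-60,0,1],[0,0,-120,0,1],[0,0,-150,0,1]]]' 30;  python3 d.py 374.9 -262.5 150 -28
```

```text
time: 7.75
tool_pos: [622.0, 28.3, 172.8]
tool_rot: [-0.0, 1.0, -0.027, 0.002]
wrist_force: [0.6, 0.0, -0.7]
opening: 85.4
gripper_force: 0.0
t 7.75 pos [622.   28.3 172.8] yaw -3.1 q7 -1.79 rot [-0.     1.    -0.027  0.002]
rows dx dy dz turn: [-231.   303.8   22.8   24.9]
```

```bash
python3 -m pendant '[[[-38,50,20,8,1],[-76,100,20,16,1],[-114,150,20,25,1],[-152,200,20,25,1],[-190,250,20,25,1],[-220,290,20,25,1],[-231,304,30,25,1],[-231,304,50,25,1],[-231,304,50,25,1],[-231,304,50,25,1]]]';  python3 d.py 374.9 -262.5 22 -28
```

```text
time: 9.0
tool_pos: [374.4, -262.8, 119.2]
tool_rot: [-0.0, 0.97, -0.242, 0.0]
wrist_force: [-0.1, 0.6, -1.0]
opening: 85.1
gripper_force: 0.0
t 9.0 pos [ 374.4 -262.8  119.2] yaw -28.1 q7 -1.53 rot [-0.     0.97  -0.242  0.   ]
rows dx dy dz turn: [ 0.3 -0.5 97.2 -0.1]
```

```bash
python3 -m pendant '[[[0,0,40,0,1],[0,0,80,0,1],[0,0,92,0,1],[0,0,98,0,1],[0,0,98,0,1],[0,0,98,0,0],[0,0,98,0,0],[0,0,98,0,0],[0,0,98,0,0],[0,0,98,0,0]]]' 30;  python3 d.py 374.9 -262.5 22 -28;  python3 -m pendant '[[[0,0,0,0,0],[0,0,0,0,0],[0,0,0,0,0]]]' 50
```

```text
time: 10.25
tool_pos: [374.4, -263.1, 21.3]
tool_rot: [0.0, 0.97, -0.243, 0.001]
wrist_force: [-3.1, 2.4, 14.8]
opening: 56.1
gripper_force: 28.6
t 10.25 pos [ 374.4 -263.1   21.3] yaw -28.1 q7 -1.47 rot [ 0.     0.97  -0.243  0.001]
rows dx dy dz turn: [ 0.1 -0.8 -0.7 -0.1]
time: 10.62
tool_pos: [374.4, -263.1, 21.4]
tool_rot: [-0.0, 0.97, -0.243, 0.001]
wrist_force: [-2.7, 3.2, 18.8]
opening: 55.4
gripper_force: 48.6
```

```bash
python3 -m pendant '[[[0,0,-20,0,0],[0,0,-60,0,0],[0,0,-110,0,0],[0,0,-128,-8,0],[0,0,-128,-17,0],[0,0,-128,-25,0],[0,0,-128,-25,0]]]';  python3 d.py 488.5 -73.5 150 -3.1
```

```text
time: 11.5
tool_pos: [373.8, -262.9, 148.6]
tool_rot: [0.0, 1.0, -0.027, 0.0]
wrist_force: [0.3, -0.6, -2.2]
opening: 55.6
gripper_force: 54.6
t 11.5 pos [ 373.8 -262.9  148.6] yaw -3.1 q7 -1.12 rot [ 0.     1.    -0.027  0.   ]
rows dx dy dz turn: [ 104.2 -195.4   -1.4   -0. ]
```

```bash
python3 -m pendant '[[[26,-49,0,0,0],[52,-98,0,0,0],[78,-147,0,0,0],[98,-184,0,0,0],[104,-195,10,0,0],[104,-195,40,0,0],[104,-195,80,0,0],[104,-195,100,0,0],[104,-195,100,0,0],[104,-195,100,0,0]]]';  python3 d.py 488.5 -73.5 26.4 -3.1
python3 - <<'E'
from rig import ctrl;import cv2,numpy as np
a=[cv2.resize(ctrl.snapshot("side")["pixels"][130:250,220:380],(400,300)),cv2.resize(ctrl.snapshot("top")["pixels"][110:260,230:430],(400,300))]
cv2.imwrite("pics/s3.png",np.hstack(a))
E
```

```text
time: 12.75
tool_pos: [488.5, -74.1, 49.0]
tool_rot: [0.0, 1.0, -0.028, 0.0]
wrist_force: [-0.1, 0.6, -2.3]
opening: 55.5
gripper_force: 54.4
t 12.75 pos [488.5 -74.1  49. ] yaw -3.2 q7 -1.61 rot [ 0.     1.    -0.028  0.   ]
rows dx dy dz turn: [-0.  -0.6 22.6 -0.1]
```

View pics/s3.png

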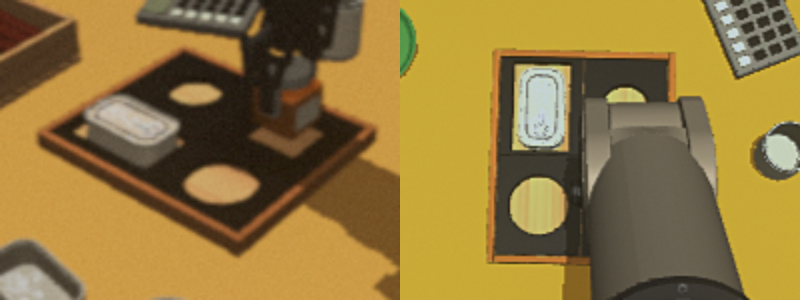

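The flat tin sits in the long hole with a gap all round (top crop (541,107)). The jar is upright above the square hole (side crop (285,105)). Lowering.

```bash
python3 -m pendant '[[[0,-0.5,8,0,0],[0,-0.5,14,0,0],[0,-0.5,18,0,0],[0,-0.5,20,0,0],[0,-0.5,21,0,0],[0,-0.5,21,0,0]]]'; python3 -m pendant '[[[0,0,1,0,0],[0,0,1,0,0]]]';python3 -m pendant '[[[0,0,1,0,0],[0,0,1,0,0]]]'
```

```text
time: 13.6
tool_pos: [488.3, -73.2, 27.3]
tool_rot: [-0.0, 1.0, -0.027, 0.0]
wrist_force: [-0.3, 0.0, -2.7]
opening: 55.5
gripper_force: 54.5
time: 13.85
tool_pos: [488.4, -73.2, 26.6]
tool_rot: [-0.0, 1.0, -0.027, 0.0]
wrist_force: [-0.3, -0.0, 2.2]
opening: 55.1
gripper_force: 54.9
time: 14.1
tool_pos: [488.4, -73.3, 26.4]
tool_rot: [-0.0, 1.0, -0.027, 0.0]
wrist_force: [-9.7, 1.5, 29.8]
opening: 55.4
gripper_force: 57.7
```

```bash
python3 -m pendant '[[[0,0,-1,0,0],[0,0,-1,0,0.75],[0,0,-1,0,0.85],[0,0,-1,0,0.85],[0,0,-30,0,0.9],[0,0,-80,0,1],[0,0,-140,0,1],[0,0,-140,0,1]]]' 30;  python3 d.py 373.5 265.3 150 40
```

```text
time: 15.1
tool_pos: [490.6, -73.4, 169.4]
tool_rot: [-0.0, 1.0, -0.027, 0.004]
wrist_force: [-0.1, 0.4, -0.5]
opening: 85.8
gripper_force: 0.0
t 15.1 pos [490.6 -73.4 169.4] yaw -3.1 q7 -1.61 rot [-0.     1.    -0.027  0.004]
rows dx dy dz turn: [-135.2 -331.9   19.4  -43.1]
```

```bash
python3 -m pendant '[[[-20,-50,15,-8,1],[-41,-100,15,-16,1],[-61,-150,15,-23,1],[-81,-200,15,-23,1],[-102,-250,15,-23,1],[-122,-300,15,-23,1],[-133,-326,15,-23,1],[-135,-332,15,-23,1],[-135,-332,30,-23,1],[-135,-332,30,-23,1]]]';  python3 d.py 373.5 265.3 30 20
```

```text
time: 16.35
tool_pos: [371.0, 263.8, 133.7]
tool_rot: [0.001, 0.985, 0.172, -0.001]
wrist_force: [-0.2, 0.1, -0.0]
opening: 85.7
gripper_force: 0.0
t 16.35 pos [371.  263.8 133.7] yaw 19.8 q7 -2.08 rot [ 0.001  0.985  0.172 -0.001]
rows dx dy dz turn: [  2.8  -0.5 103.7  -0.2]
```

```bash
python3 -m pendant '[[[2.5,-0.5,0,0,1],[2.5,-0.5,40,0,1],[2.5,-0.5,85,0,1],[2.5,-0.5,104,0,1],[2.5,-0.5,104,0,1],[2.5,-0.5,104,0,0],[2.5,-0.5,104,0,0],[2.5,-0.5,104,0,0],[2.5,-0.5,104,0,0],[2.5,-0.5,104,0,0]]]' 30;  python3 -m pendant '[[[0,0,0,0,0],[0,0,0,0,0]]]' 50;  python3 d.py 494 35.3 150 20
```

```text
time: 17.6
tool_pos: [374.3, 267.1, 32.5]
tool_rot: [-0.0, 0.985, 0.173, 0.001]
wrist_force: [-1.1, -2.1, 8.4]
opening: 62.3
gripper_force: 32.4
time: 17.85
tool_pos: [374.3, 267.2, 32.6]
tool_rot: [-0.0, 0.985, 0.173, 0.001]
wrist_force: [-1.5, -2.4, 12.0]
opening: 62.3
gripper_force: 51.5
t 17.85 pos [374.3 267.2  32.6] yaw 19.9 q7 -2.18 rot [-0.     0.985  0.173  0.001]
rows dx dy dz turn: [ 3.370e+01  2.588e+02 -1.174e+02 -1.000e-01]
```

```bash
python3 -m pendant '[[[0,0,-20,0,0],[0,0,-60,0,0],[0,0,-110,0,0],[0,20,-117,0,0],[8,70,-117,0,0],[16,125,-117,0,0],[24,180,-117,0,0],[31,235,-117,0,0],[34,258,-117,0,0],[34,258,-117,0,0]]]'; python3 -m pendant '[[[0,0,30,0,0],[0,0,70,0,0],[0,0,85,0,0],[0,0,85,0,0]]]';  python3 d.py 494 35.3 37.6 20
python3 - <<'E'
from rig import ctrl;import cv2,numpy as np
a=[cv2.resize(ctrl.snapshot("side")["pixels"][130:250,220:380],(400,300)),cv2.resize(ctrl.snapshot("top")["pixels"][110:260,230:430],(400,300))]
cv2.imwrite("pics/s4.png",np.hstack(a))
E
```

```text
time: 19.1
tool_pos: [493.9, 34.0, 148.8]
tool_rot: [0.0, 0.985, 0.171, 0.0]
wrist_force: [0.2, 0.3, -4.9]
opening: 62.1
gripper_force: 56.7
time: 19.6
tool_pos: [492.9, 36.3, 63.2]
tool_rot: [-0.0, 0.985, 0.173, -0.001]
wrist_force: [-1.0, -0.5, -3.6]
opening: 61.8
gripper_force: 56.4
t 19.6 pos [492.9  36.3  63.2] yaw 20.0 q7 -1.51 rot [-0.     0.985  0.173 -0.001]
rows dx dy dz turn: [ 0.7  1.3 25.6 -0. ]
```

View pics/s4.png

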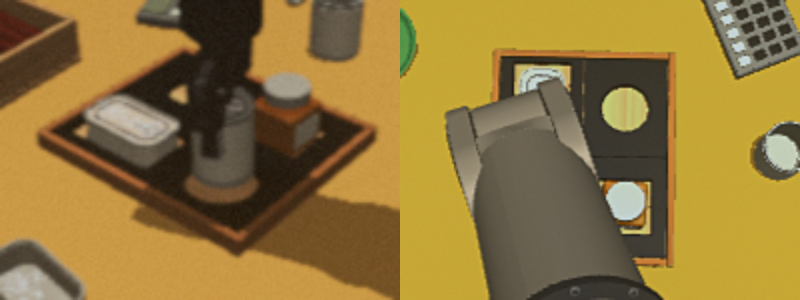

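The jar stands in the square hole (side crop (290,115)). The can is held upright above the round hole (side crop (223,140)). Lowering.

```bash
python3 -m pendant '[[[0.5,0.5,8,0,0],[0.5,0.5,15,0,0],[0.5,0.5,20,0,0],[0.5,0.5,23,0,0],[0.5,0.5,24,0,0],[0.5,0.5,24,0,0]]]'; python3 -m pendant '[[[0,0,1,0,0],[0,0,1,0,0]]]'
```

```text
time: 20.45
tool_pos: [494.0, 35.6, 39.3]
tool_rot: [-0.0, 0.985, 0.173, -0.0]
wrist_force: [0.1, -0.8, -4.2]
opening: 62.0
gripper_force: 56.4
time: 20.7
tool_pos: [494.0, 35.6, 38.4]
tool_rot: [-0.0, 0.985, 0.173, 0.0]
wrist_force: [0.3, -0.9, -3.1]
opening: 61.9
gripper_force: 56.4
```

```bash
python3 -m pendant '[[[0,0,0.7,0,0],[0,0,0.7,0,0]]]';python3 -m pendant '[[[0,0,0.5,0,0],[0,0,0.5,0,0]]]'
```

```text
time: 20.95
tool_pos: [494.1, 35.6, 37.8]
tool_rot: [-0.0, 0.985, 0.173, 0.0]
wrist_force: [-0.4, -0.7, -1.3]
opening: 62.3
gripper_force: 57.0
time: 21.2
tool_pos: [494.0, 35.6, 37.7]
tool_rot: [0.0, 0.985, 0.173, 0.0]
wrist_force: [-5.5, -0.0, 12.9]
opening: 62.3
gripper_force: 58.3
```

```bash
python3 -m pendant '[[[0,0,0,0,0.8],[0,0,0,0,0.88],[0,0,0,0,0.95],[0,0,0,0,0.95],[0,0,-30,0,0.95],[0,0,-80,0,1],[0,0,-130,0,1],[0,0,-130,0,1]]]' 30;  python3 d.py 459.5 422.3 150 40
```

```text
time: 22.2
tool_pos: [496.0, 35.9, 170.7]
tool_rot: [0.0, 0.985, 0.173, 0.003]
wrist_force: [-0.4, 0.2, -0.6]
opening: 85.1
gripper_force: 0.0
t 22.2 pos [496.   35.9 170.7] yaw 19.9 q7 -1.47 rot [0.    0.985 0.173 0.003]
rows dx dy dz turn: [  97.3 -375.8   20.7  -20.1]
```

```bash
python3 -m pendant '[[[14,-53,20,0,1],[28,-107,20,0,1],[42,-161,20,0,1],[56,-215,20,0,1],[70,-269,20,0,1],[84,-323,20,0,1],[94,-365,20,0,1],[97,-376,40,0,1],[97,-376,65,0,1],[97,-376,65,0,1]]]';  python3 -m pendant '[[[0,0,0,0,1]]]'; python3 d.py 459.5 422.3 14 20
```

```text
time: 23.45
tool_pos: [456.2, 420.3, 99.4]
tool_rot: [0.001, 0.985, 0.173, -0.002]
wrist_force: [0.1, -0.2, 0.8]
opening: 85.0
gripper_force: 0.0
time: 23.58
tool_pos: [457.4, 421.6, 102.4]
tool_rot: [0.0, 0.985, 0.173, -0.0]
wrist_force: [0.3, -0.3, 0.5]
opening: 85.6
gripper_force: 0.0
t 23.57 pos [457.4 421.6 102.4] yaw 19.9 q7 -2.23 rot [ 0.     0.985  0.173 -0.   ]
rows dx dy dz turn: [ 2.2  0.  88.4 -0.1]
```

```bash
python3 -m pendant '[[[1.5,0,40,0,1],[1.5,0,75,0,1],[1.5,0,86,0,1],[1.5,0,90,0,1],[1.5,0,90,0,1],[1.5,0,90,0,0],[1.5,0,90,0,0],[1.5,0,90,0,0],[1.5,0,90,0,0],[1.5,0,90,0,0]]]' 30;  python3 -m pendant '[[[0,0,0,0,0],[0,0,0,0,0]]]' 45;  python3 d.py 617 -80.6 150 20
```

```text
time: 24.82
tool_pos: [458.8, 423.0, 13.0]
tool_rot: [-0.0, 0.985, 0.173, 0.0]
wrist_force: [-1.9, -2.2, 7.8]
opening: 49.3
gripper_force: 29.8
time: 25.08
tool_pos: [458.8, 422.9, 13.1]
tool_rot: [-0.0, 0.985, 0.173, 0.0]
wrist_force: [-2.5, -1.8, 9.5]
opening: 48.8
gripper_force: 44.8
t 25.07 pos [458.8 422.9  13.1] yaw 19.9 q7 -2.27 rot [-0.     0.985  0.173  0.   ]
rows dx dy dz turn: [-2.280e+01  5.273e+02 -1.369e+02 -1.000e-01]
```

```bash
python3 -m pendant '[[[0,0,-20,0,0],[0,0,-70,0,0],[0,0,-120,0,0],[-1,25,-142,0,0],[-4,80,-142,0,0],[-6,135,-142,0,0],[-8,190,-142,0,0],[-11,245,-142,0,0],[-13,300,-142,0,0],[-15,355,-142,0,0]]]';  python3 d.py 617 -80.6 150 20
```

```text
time: 26.32
tool_pos: [565.8, 82.2, 155.6]
tool_rot: [-0.0, 0.985, 0.173, 0.001]
wrist_force: [1.0, 1.0, -0.3]
opening: 48.7
gripper_force: 47.0
t 26.32 pos [565.8  82.2 155.6] yaw 19.9 q7 -1.56 rot [-0.     0.985  0.173  0.001]
rows dx dy dz turn: [-7.300e+00  1.705e+02  5.600e+00 -1.000e-01]
```

```bash
python3 -m pendant '[[[-2,50,0,0,0],[-4,100,0,0,0],[-6,145,0,0,0],[-8,167,0,0,0],[-8,172,10,0,0],[-8,172,50,0,0],[-8,172,90,0,0],[-8,172,110,0,0],[-8,172,110,0,0],[-8,172,110,0,0]]]';  python3 d.py 617 -80.6 18.1 20
python3 - <<'E'
from rig import ctrl;import cv2,numpy as np
a=[cv2.resize(ctrl.snapshot("side")["pixels"][130:250,220:380],(400,300)),cv2.resize(ctrl.snapshot("top")["pixels"][110:260,230:430],(400,300))]
cv2.imwrite("pics/s5.png",np.hstack(a))
E
```

```text
time: 27.58
tool_pos: [617.3, -80.2, 45.5]
tool_rot: [0.0, 0.985, 0.173, 0.001]
wrist_force: [0.6, 0.0, -0.5]
opening: 48.9
gripper_force: 47.1
t 27.57 pos [617.3 -80.2  45.5] yaw 19.9 q7 -1.28 rot [0.    0.985 0.173 0.001]
rows dx dy dz turn: [-0.4  0.3 27.4 -0.1]
```

View pics/s5.png

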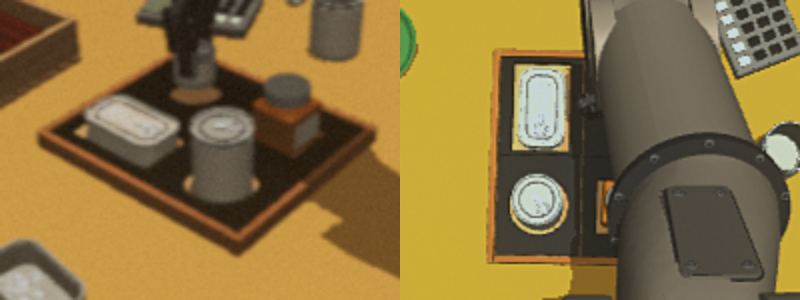

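The can is down in the large round hole (top crop (537,200)). The small tin is held above its hole (side crop (193,72)). Lowering.

```bash
python3 -m pendant '[[[0,0,8,0,0],[0,0,16,0,0],[0,0,21,0,0],[0,0,24,0,0],[0,0,25.5,0,0],[0,0,25.5,0,0]]]'; python3 -m pendant '[[[0,0,0.7,0,0],[0,0,0.7,0,0]]]'; python3 -m pendant '[[[0,0,0.7,0,0],[0,0,0.7,0,0]]]'
```

```text
time: 28.42
tool_pos: [616.5, -80.7, 18.6]
tool_rot: [-0.0, 0.985, 0.173, 0.0]
wrist_force: [-0.6, 1.2, -1.3]
opening: 48.9
gripper_force: 47.1
time: 28.68
tool_pos: [616.6, -80.7, 18.2]
tool_rot: [0.0, 0.985, 0.173, 0.0]
wrist_force: [-0.6, -0.1, 1.9]
opening: 48.5
gripper_force: 47.6
time: 28.92
tool_pos: [616.6, -80.6, 18.1]
tool_rot: [0.0, 0.985, 0.173, 0.0]
wrist_force: [-5.6, 0.1, 15.2]
opening: 48.9
gripper_force: 49.0
```

```bash
python3 -m pendant '[[[0,0,0,0,0.65],[0,0,0,0,0.72],[0,0,0,0,0.75],[0,0,-20,0,0.75],[0,0,-70,0,0.75],[0,0,-130,0,0.9],[0,0,-180,0,1],[0,-60,-200,0,1],[0,-120,-200,0,1],[0,-180,-200,0,1]]]' 30
python3 -m pendant '[[[-20,-60,0,0,1],[-40,-120,0,0,1],[-60,-180,0,0,1],[-60,-180,0,0,1],[-60,-180,0,0,1]]]'
python3 - <<'E'
from rig import ctrl;import cv2,numpy as np
from h import *
a=[cv2.resize(ctrl.snapshot("side")["pixels"][110:260,200:400],(400,300)),cv2.resize(ctrl.snapshot("top")["pixels"][110:290,200:440],(400,300))]
cv2.imwrite("pics/s6.png",np.hstack(a))
E
```

```text
time: 30.18
tool_pos: [554.4, 90.2, 219.2]
tool_rot: [0.0, 0.985, 0.173, 0.001]
wrist_force: [1.5, 1.1, -0.3]
opening: 85.3
gripper_force: 0.0
time: 30.8
tool_pos: [437.5, 237.4, 218.3]
tool_rot: [0.0, 0.985, 0.173, 0.001]
wrist_force: [0.8, -0.7, 0.6]
opening: 85.0
gripper_force: 0.0
```

View pics/s6.png

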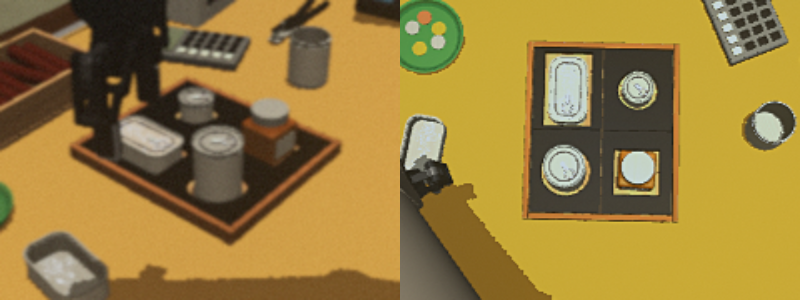

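All four goods sit upright in their own holes: flat tin (568,90), small tin (637,88), can (565,168) and jar (636,170) in the crop. Both taster tins are where they were, and the gripper is clear.

```bash
python3 -c "
from rig import ctrl;print(ctrl.hand_in())"
```

```text
the job is handed in; nothing more can be done
None
```

The gift tray is packed and handed in: the tall can, small tin, flat tin and jar each stand upright in their own insert, the two open taster tins were left where they stood, and it took about 31 s of the 106 s allowed.

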